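# Close the tube caddy and carry-ready it by its telescopic handle

## Task

Get the tube caddy ready to be carried off: press every open flip cap shut, then squeeze the release button in the grip of its telescopic handle and, with the caddy still standing on the counter, pull the handle up past the first stop to the second. Keep hold of the grip, lift the caddy upright about 5 cm clear of the counter and finish while holding it there, handle fully extended and all caps shut; leave the other things on the counter alone.

Things in the scene. Friction and masses are not known exactly. Their poses are not given: they have to be found in the camera images.
- caddy: Loose carrying caddy, about 0.7 kg: wooden base 80 (x) by 244 (y) by 24 mm high. In a row along y stand four amber tubes, 30 mm across, tops at z 97 mm, centres at x 0, y +94, +54, -54, -94 mm, and between them at x 0, y 0 a dark steel post 28 mm across, top at z 100 mm, with the telescopic handle. Origin: centre of its underside, z up. It starts within 0.6 rad of yaw 0.
- cap1 (a joint): White flip cap of the caddy's tube at y +94 mm: disc 33 mm across, 6 mm thick (shut: z 97 to 103 mm), thumb tab to x -24 mm. Hinge along y at x +17, z 97 mm, on the tube's +x edge. 0 shut flat, 1.57 upright on its hinge, up to 2.2 leaning back to +x. It stays at any angle (about 0.4 N at the rim moves it): push it over to -x, press it down.
- cap2 (a joint): White flip cap of the caddy's tube at y +54 mm: disc 33 mm across, 6 mm thick (shut: z 97 to 103 mm), thumb tab to x -24 mm. Hinge along y at x +17, z 97 mm, on the tube's +x edge. 0 shut flat, 1.57 upright on its hinge, up to 2.2 leaning back to +x. It stays at any angle (about 0.4 N at the rim moves it): push it over to -x, press it down.
- cap3 (a joint): White flip cap of the caddy's tube at y -54 mm: disc 33 mm across, 6 mm thick (shut: z 97 to 103 mm), thumb tab to x -24 mm. Hinge along y at x +17, z 97 mm, on the tube's +x edge. 0 shut flat, 1.57 upright on its hinge, up to 2.2 leaning back to +x. It stays at any angle (about 0.4 N at the rim moves it): push it over to -x, press it down.
- cap4 (a joint): White flip cap of the caddy's tube at y -94 mm: disc 33 mm across, 6 mm thick (shut: z 97 to 103 mm), thumb tab to x -24 mm. Hinge along y at x +17, z 97 mm, on the tube's +x edge. 0 shut flat, 1.57 upright on its hinge, up to 2.2 leaning back to +x. It stays at any angle (about 0.4 N at the rim moves it): push it over to -x, press it down.
- grip (a point): Centre of the handle's black grip block, 30 (caddy x) by 44 (y) by 36 mm high; 122 mm above the caddy's underside when down. A steel release button 24 mm wide, 22 mm high stands 6 mm proud of its +x face (36 mm in all along x): fingers closing along the caddy's x squeeze it in. Nothing stands beside the grip on its +x and -x sides. The entry's axes are the caddy's.
- handle (a joint): How far the telescopic handle is drawn up out of the post (m): 0 down, 0.040 first stop, 0.080 second stop and end of travel. With the button out it is locked when down and catches at the first stop; with the button kept in it slides through both (1 N friction), the caddy's weight keeping the caddy on the counter. Past the second stop the caddy lifts with it.
- button (a joint): Travel of the release button into the grip along the caddy's -x direction (m): 0 out, 0.006 flush with the grip's face; the lock is free beyond 0.004. It is sprung: 2.5 N to start, 5.5 N when flush.
- jar: Bystander: glass storage jar with a steel lid, 72 mm across, 100 mm high; origin at the centre of its underside.
- cups: Bystander: upside-down stack of brown paper cups, 92 mm across at the foot, 105 mm high; origin at the centre of its underside.
- tamper: Bystander: steel coffee tamper standing on its base, 58 mm across, 92 mm high; origin at the centre of its underside.

How it is judged:
On the way, in this order (a step that is already met when the one before it is completed fails the run):
1. all four flip caps are shut, the handle still down (value of joint each of cap1, cap2, cap3, cap4 below 0.1 rad and value of joint handle below 0.01 m), for 0.2 s.
2. the button is squeezed in and the handle begins to slide out, the caddy standing on the counter (value of joint button above 0.003 m and value of joint handle above 0.012 m and height (world z) of caddy below 0.012 m).
3. the handle is out at the second stop while the caddy still stands on the counter (value of joint handle above 0.074 m and height (world z) of caddy below 0.012 m).
At the end, for the whole second after the job is handed in: All caps are within 0.1 rad of shut; the handle is out to at least 74 mm (second stop: 80 mm); the fingers hold the grip (TCP within 30 mm of its centre, more than 3 N); the caddy hangs still and upright (within 0.2 rad), its underside 25 to 120 mm above the counter (value of joint each of cap1, cap2, cap3, cap4 below 0.1 rad and value of joint handle above 0.074 m and height (world z) of caddy between 0.025 and 0.12 m and angle between caddy's own z axis and vertical below 0.2 rad and linear speed of caddy below 0.03 m/s and contact force between the fingers and caddy above 3 N and distance between the grasp point and grip below 0.03 m); the arm keeps its last pose, push and grip.
It fails at once if the jar is pushed more than 30 mm or knocked over (distance of jar from where it was at the start of the episode above 0.03 m or angle between jar's own z axis and vertical above 0.4 rad).
It fails at once if the cups is pushed more than 30 mm or knocked over (distance of cups from where it was at the start of the episode above 0.03 m or angle between cups's own z axis and vertical above 0.4 rad).
It fails at once if the tamper is pushed more than 30 mm or knocked over (distance of tamper from where it was at the start of the episode above 0.03 m or angle between tamper's own z axis and vertical above 0.4 rad).
It fails at once if the caddy is tipped (angle between caddy's own z axis and vertical above 0.35 rad).
It also fails if it takes over 58 s, if anything falls off the work surface, if the arm or the gripper's body presses on something with over 40 N, if the wrist force passes 120 N, or if a joint passes its speed limit or range.

## Robot

A 7-joint arm with a two-finger parallel gripper is mounted at the origin on the work surface. World frame = base frame: x ahead of the robot, y to its left, z up, the work surface at z = 0. Lengths are in m, angles in rad, forces in N, time in s.
With the tool pointing down it reaches from about 0.4 to 0.85 m from the base axis. Payload 10.4 kg.
Tool frame: the origin (TCP) lies between the finger pads, 19 mm behind the fingertips; this is the grasp point; z points along the fingers, y is the line along which they close (so a half turn about z gives the same grasp; the last joint's range is limited). The gripper opens to 87 mm and grips with 3 to 60 N. Pads are 19 mm wide; open, the fingers measure 117 mm over their backs; the gripper's body (75 mm by 190 mm) begins 51 mm behind the grasp point.
Start: joints at [1.143, 0.332, -0.065, 1.46, 0.022, 1.35, -0.088], TCP at [0.246, -0.575, 0.241] pointing down, gripper open.
Joint ranges: [-2.6, 2.6], [-0.5, 2.12], [-1.47, 1.34], [0.16, 2.42], [-1.27, 4.41], [0.06, 2.06], [-2.6, 2.6]. Speed limits (rad/s): [2.22, 2.22, 2.79, 2.79, 3.14, 3.14, 3.14].

## Interface

Orientations are given as a unit quaternion [x, y, z, w].
In Python, from bench import monitor, cams, ticket gives the robot as it stands.
- The arm moves only by the shell command python3 -m crank 'ROWS' [OPENING] [FORCE]. ROWS is a JSON object whose one key "steps" holds a list of rows, each a list of 2 entries, a list of its own where there are three numbers: the shift along the world's x, y, z in units of 25 mm (1.0 is 25 mm), then the turn, a rotation vector about the world's x, y, z in units of 5 degrees (1.0 is 5 degrees). In form: {"steps": [[[x, y, z], [ax, ay, az]], ...]}. A call has 1 to 10 rows; each row shifts and turns the commanded pose from where the row before left it; what a row does not reach is not made up. A row lasts 1/12 s, in which the tool goes at most 41.7 mm and 7.16 degrees, less where a joint would pass 70% of its speed; a pose out of reach is approached as far as the arm can. A call is refused whole if a number of a shift passes 1 or a number of a turn 1, either way. A call with a gripper value outside its range is refused whole. OPENING is the finger opening in mm, from 0 to 87, set as the call begins (- or left out, the last holds). The fingers move at their own pace and stop on an object; FORCE is the grip in N (left out, the last holds). Time passes only in rows, so rows that do not move let the fingers close. It gives the time, the measured TCP pose, the force, the opening and the grip force at its end, in the units of the state.
- monitor.read_state(): the state, without advancing time (a new reading comes with each control period).
- cams.camera(name): name is "side" or "top" or "wrist"; returns a dict with "pixels" (384x512x3 uint8, blue, green, red), "z_map" (384x512 float32, m along the optical axis (not along the pixel's ray), 0 where there is no reading), "vfov" (degrees; the focal length in pixels is half the picture's height over the tangent of half this angle, whatever the lens; pixels are square), "cx", "cy" (the principal point, pixels), "T" (4x4, takes a point from camera to world coordinates). Camera axes: x right, y up, looking along -z (the intrinsics and any distortion apply to the point x, -y, -z); pixel columns grow to the right and rows downward; lengths in m; the calibration is good to about 2 mm. The wrist camera is an equidistant fisheye: a pixel r from the principal point sees the ray r / f radians off the axis. A picture is of the moment at which its call begins.
- ticket.close_job(): hands the job in; it is judged then, once.
The state is a dict: "time": time; "joint_positions": joint angles; "joint_vel": joint speeds; "joint_torque": joint torques, N m; "ee_pos": TCP position; "eef_rot": TCP orientation; "ft_force": force on the tool from outside, world axes, zero at the start; "torque": the same for the moment, N m; "width": finger opening in m; "grip_force": force on a finger pad.
Only numpy, scipy, OpenCV 4.12 (cv2) and the standard library are available. Lean on these libraries where they do the work, as an engineer would, in place of code of your own. Each camera call takes 0.05 s, during which the arm holds its last target. There are 200 camera calls.

## Working session

There is one attempt and no reset: what is moved stays moved. The work goes in short steps, Python scripts to look and compute and a shell command to move; the robot and the scene stay as the last step left them, time stands still between calls to the robot, and variables do not carry over. Pictures are saved under pics/ and viewed, at most 10 in all, crops included, and the job is handed in when it is done.

```bash
ls; mkdir -p pics
cat > h.py <<'E'
import numpy as np, cv2
from bench import monitor, cams, ticket
def f_of(c): return c["pixels"].shape[0]/2/np.tan(np.radians(c["vfov"])/2)
def cloud(c):
    z=c["z_map"]; v,u=np.mgrid[:z.shape[0],:z.shape[1]]; f=f_of(c)
    p=np.stack([(u-c["cx"])/f*z,-(v-c["cy"])/f*z,-z],-1)
    return p@c["T"][:3,:3].T+c["T"][:3,3]
E
python3 - <<'E'
from h import *
for n in("top","side"):
    c=cams.camera(n); cv2.imwrite(f"pics/{n}0.png",c["pixels"]); np.savez(f"{n}0.npz",**c)
    print(n,c["vfov"],c["cx"],c["cy"],{k for k in c},np.round(c["T"],3).tolist())
s=monitor.read_state(); print(s)
E
```

```text
pics
top 51.28563968244252 262.7936148416478 199.10470291811055 {'cy', 'pixels', 'vfov', 'z_map', 'cx', 'T'} [[0.023, 0.984, -0.178, 0.318], [-0.999, 0.028, 0.025, 0.014], [0.03, 0.177, 0.984, 1.362], [0.0, 0.0, 0.0, 1.0]]
side 57.598733238527004 254.03980781856538 196.53147682965087 {'cy', 'pixels', 'vfov', 'z_map', 'cx', 'T'} [[-0.975, 0.136, -0.176, 0.417], [-0.222, -0.609, 0.762, 0.66], [-0.003, 0.782, 0.624, 0.663], [0.0, 0.0, 0.0, 1.0]]
{'time': 0.1, 'joint_positions': array([ 1.14339774,  0.33282103, -0.06470336,  1.46087942,  0.02159163,
        1.34991879, -0.08850119]), 'joint_vel': array([-7.98146117e-04, -1.83452876e-05, -6.48760887e-04, -3.12782360e-03,
        6.07474863e-05,  2.37800361e-03,  8.35631721e-04]), 'joint_torque': array([ 1.61213684e-03, -6.24547648e+01,  2.47800857e-02, -3.90714669e+01,
       -6.14055851e-02,  3.66337539e-02,  5.08134804e-05]), 'ee_pos': array([ 0.24601295, -0.57417547,  0.24051524]), 'eef_rot': array([ 9.79584882e-01,  2.01029886e-01, -1.59390344e-04, -6.46375191e-04]), 'ft_force': array([ 0.6370445 , -0.17337402, -0.01207408]), 'torque': array([-0.00347268, -0.03338488,  0.04739091]), 'grip_force': 0.0, 'width': 0.0870266345273746}
```

View pics/top0.png

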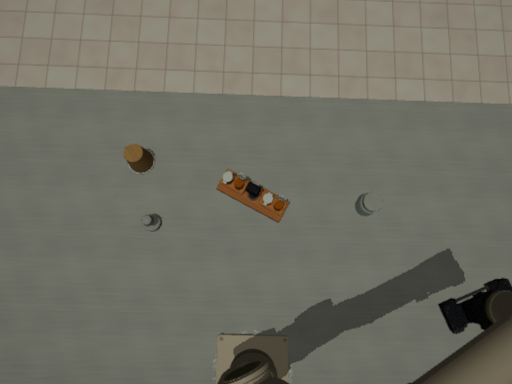

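View pics/side0.png

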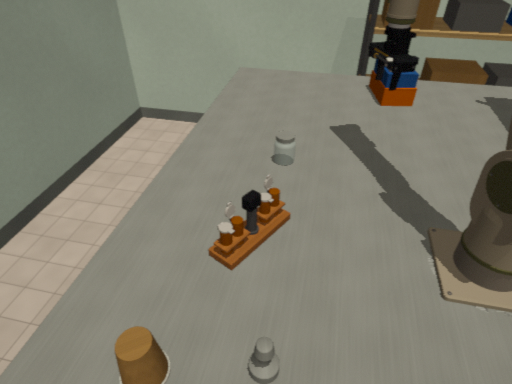

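The top view shows the caddy at about (253,195). Shut white caps are at (228,177) and (268,199). Open tubes are at (239,184) and (279,205), with their caps standing on the far side at (243,177) and (285,198). So cap2 and cap4 are open and the yaw is about -0.5. The side view agrees: grip at (251,200), open caps at (229,211) and (268,183).

```bash
cat > meas.py <<'E'
from h import *
def measure(cs):
    out={}
    P=[];C=[]
    for c in cs:
        p=cloud(c); ok=(c["z_map"]>0)&(np.abs(p[...,0]-.51)<.17)&(np.abs(p[...,1]-.03)<.17)&(p[...,2]>.008)&(p[...,2]<.3)
        hsv=cv2.cvtColor(c["pixels"],cv2.COLOR_BGR2HSV)
        P.append(p[ok]);C.append(hsv[ok])
    return P,C
if __name__=="__main__":
    for n in("top","side"):
        c=dict(np.load(f"{n}0.npz")); (P,),(C,)=measure([c])
        wood=(C[:,1]>120)&(P[:,2]>.015)&(P[:,2]<.035)
        amber=(C[:,1]>120)&(P[:,2]>.09)
        white=(C[:,1]<70)&(C[:,2]>110)&(P[:,2]>.085)
        black=(C[:,2]<60)&(P[:,2]>.11)
        print(n,len(P),"table z",np.median(cloud(c)[150:170,290:330,2]))
        r=cv2.minAreaRect(P[wood][:,:2].astype(np.float32)*1000); print("wood",r,np.percentile(P[wood][:,2],[5,50,95]))
        for nm,m in(("amber",amber),("white",white),("black",black)):
            q=P[m]; print(nm,len(q))
            if len(q)==0: continue
            yaw=-.5; R=np.array([[np.cos(yaw),np.sin(yaw)],[-np.sin(yaw),np.cos(yaw)]])
            o=np.round(1000*np.c_[q,( q[:,:2]-np.array([.51,.03]))@R.T]).astype(int)
            b,lab=np.unique((o[:,4]//25),return_inverse=True)
            for i in range(len(b)):
                w=o[lab==i]; print("  ybin",b[i]*25,len(w),"world med",np.median(w[:,:3],0),"local min/max",w[:,3:].min(0),w[:,3:].max(0),"z",w[:,2].min(),w[:,2].max())
E
python3 meas.py
```

```text
top 1725 table z -0.0013781350934478631
wood ((573.498046875, 14.61956787109375), (241.24961853027344, 79.98084259033203), 62.57246398925781) [0.01808971 0.02275776 0.02760313]
amber 171
  ybin -100 40 world med [527. -74.  96.] local min/max [ 50 -91] [ 84 -76] z 92 110
  ybin -75 35 world med [536. -63.  96.] local min/max [ 53 -75] [ 84 -60] z 91 116
  ybin -25 5 world med [567.  -5. 122.] local min/max [55 -4] [78 -1] z 108 138
  ybin 0 3 world med [557.  13. 134.] local min/max [49  0] [49 19] z 131 135
  ybin 25 14 world med [572.5  34.5 135. ] local min/max [48 25] [74 40] z 114 141
  ybin 50 45 world med [596.  59.  95.] local min/max [47 57] [78 74] z 91 100
  ybin 75 26 world med [603.  70.  95.] local min/max [48 75] [78 85] z 93 100
  ybin 100 3 world med [600. 111.  98.] local min/max [ 37 101] [ 49 117] z 92 99
white 198
  ybin -100 4 world med [547.5 -85.5 132. ] local min/max [ 86 -87] [ 89 -78] z 124 140
  ybin -75 7 world med [551. -69. 128.] local min/max [ 63 -74] [ 89 -51] z 103 138
  ybin -50 82 world med [547.5 -35.  102. ] local min/max [ 42 -50] [ 84 -26] z 9
[... 1927 characters left out ...]
max [ 40 -50] [ 81 -26] z 97 104
  ybin -25 13 world med [551.   1. 121.] local min/max [ 48 -24] [62 -4] z 97 138
  ybin 50 75 world med [612.  51. 115.] local min/max [77 55] [86 74] z 96 138
  ybin 75 65 world med [618.  63. 113.] local min/max [51 75] [86 99] z 96 138
  ybin 100 126 world med [613.5 101.  102. ] local min/max [ 37 100] [ 80 124] z 87 105
  ybin 125 8 world med [622.  112.  100.5] local min/max [ 55 125] [ 65 126] z 96 103
black 280
  ybin -25 3 world med [567.  -2. 139.] local min/max [59 -1] [72 -1] z 139 139
  ybin 0 127 world med [561.  14. 138.] local min/max [46  0] [74 24] z 110 141
  ybin 25 150 world med [576.   32.  130.5] local min/max [45 25] [75 39] z 110 141
```

```bash
python3 -m crank '{"steps":[[[0.65,0.97,0],[0,0,0.39]],[[0.65,0.97,0],[0,0,0.39]],[[0.65,0.97,0],[0,0,0.39]],[[0.65,0.97,0],[0,0,0.39]],[[0.65,0.97,0],[0,0,0.39]],[[0.65,0.97,0],[0,0,0.39]],[[0.65,0.97,0],[0,0,0.39]],[[0.65,0.97,0],[0,0,0.39]],[[0.65,0.97,0],[0,0,0.39]],[[0.65,0.97,0],[0,0,0.39]]]}' 0 10; python3 -m crank '{"steps":[[[0.65,0.97,0],[0,0,0.39]],[[0.65,0.97,0],[0,0,0.39]],[[0.65,0.97,0],[0,0,0.39]],[[0.65,0.97,0],[0,0,0.39]],[[0.65,0.97,0],[0,0,0.39]],[[0.65,0.97,0],[0,0,0.39]],[[0.65,0.97,0],[0,0,0.39]],[[0.65,0.97,0],[0,0,0.39]],[[0.65,0.97,0],[0,0,0.39]],[[0,0,0],[0,0,0.39]]]}'
cat > loc.py <<'E'
from h import *
from scipy.spatial.transform import Rotation as Ro
C=np.array([.5715,.0155]); YAW=-.483
ex=np.array([np.cos(YAW),np.sin(YAW)]); ey=np.array([-ex[1],ex[0]])
def where():
    s=monitor.read_state(); d=s["ee_pos"][:2]-C; R=Ro.from_quat(s["eef_rot"]).as_matrix()
    print("t",s["time"],"pos",s["ee_pos"].round(4),"local",(d@ex).round(4),(d@ey).round(4),"ydir-caddyx deg",np.degrees(np.arctan2(R[1,1],R[0,1])-YAW).round(2),"zaxis",R[:,2].round(3),"F",s["ft_force"].round(2),"w",s["width"],s["grip_force"])
    return s
def to(lx,ly,z):
    s=monitor.read_state(); t=np.r_[C+lx*ex+ly*ey,z]; print("units to",lx,ly,z,((t-s["ee_pos"])/.025).round(2))
E
python3 -c "
from loc import *
where(); to(.052,-.094,.24)
c=cams.camera('wrist'); cv2.imwrite('pics/w1.png',c['pixels']); np.savez('w1.npz',**c)
c=cams.camera('side'); cv2.imwrite('pics/s1.png',cv2.resize(c['pixels'][130:290,170:340],None,fx=3.5,fy=3.5))
"
```

```text
time: 0.93
ee_pos: [0.4091, -0.3306, 0.241]
eef_rot: [0.931, 0.365, -0.0, -0.0]
ft_force: [0.5, -1.0, -0.3]
width: 0.0283
grip_force: 0.0
time: 1.77
ee_pos: [0.557, -0.1072, 0.241]
eef_rot: [0.854, 0.52, 0.001, -0.001]
ft_force: [0.1, 0.7, -0.5]
width: 0.0005
grip_force: 0.0
t 1.7667 pos [ 0.557  -0.1072  0.241 ] local 0.0441 -0.1154 ydir-caddyx deg 0.38 zaxis [ 0.001  0.003 -1.   ] F [ 0.11  0.69 -0.49] w 0.0004847943295200062 0.0
units to 0.052 -0.094 0.24 [ 0.68  0.61 -0.04]
```

View pics/w1.png

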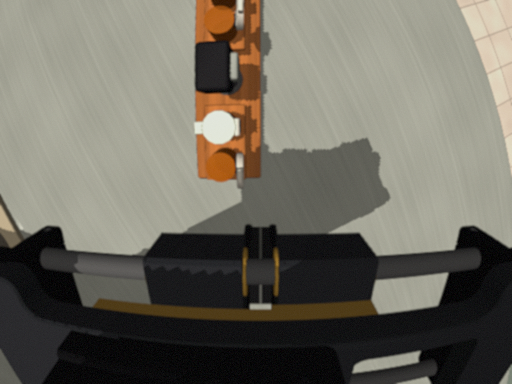

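View pics/s1.png

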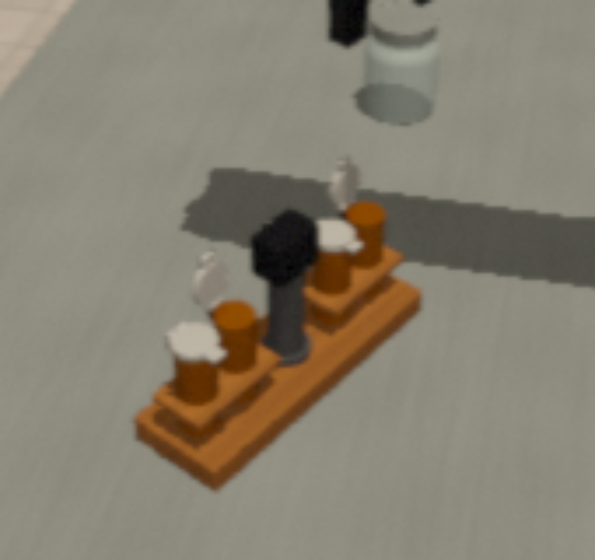

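The wrist view shows the tool square with the caddy. Open caps stand at (240,168) and (240,15), cap3 is shut at (218,127), and the button is at (235,67) on the +x side. The side view confirms that cap2 and cap4 are the open ones and both are roughly upright.

```bash
python3 -m crank '{"steps":[[[0.8,0.55,0],[0,0,0]],[[0,0,-1],[0,0,0]],[[0,0,-1],[0,0,0]],[[0,0,-1],[0,0,0]],[[0,0,0],[0,0,0]],[[0,0,0],[0,0,0]]]}'; python3 -c "
from loc import *
where(); to(.055,-.094,.136)"
```

```text
time: 2.37
ee_pos: [0.5738, -0.1011, 0.1656]
eef_rot: [0.857, 0.515, -0.001, -0.001]
ft_force: [-0.3, 0.5, 0.5]
width: 0.0003
grip_force: 0.0
t 2.3667 pos [ 0.5738 -0.1011  0.1656] local 0.0562 -0.1022 ydir-caddyx deg -0.27 zaxis [-0.003  0.    -1.   ] F [-0.3   0.45  0.48] w 0.000306580225294005 0.0
units to 0.055 -0.094 0.136 [ 0.11  0.31 -1.19]
```

```bash
python3 -m crank '{"steps":[[[0.11,0.31,-1],[0,0,0]],[[0,0,-0.19],[0,0,0]],[[-0.35,0.19,0],[0,0,0]],[[-0.35,0.19,0],[0,0,0]],[[-0.35,0.19,0],[0,0,0]],[[-0.35,0.19,0],[0,0,0]],[[-0.35,0.19,0],[0,0,0]],[[-0.35,0.19,0],[0,0,0]],[[0,0,0],[0,0,0]]]}'; python3 -m crank '{"steps":[[[0,0,-0.2],[0,0,0]],[[0,0,-0.2],[0,0,0]],[[0,0,-0.15],[0,0,0]],[[0,0,0],[0,0,0]],[[0,0,0],[0,0,0]]]}';python3 -c "
from loc import *
where(); to(0,-.094,.122)"
```

```text
time: 3.12
ee_pos: [0.5236, -0.0626, 0.1369]
eef_rot: [0.856, 0.517, -0.0, 0.0]
ft_force: [0.9, 0.3, 0.6]
width: 0.0004
grip_force: 0.0
time: 3.53
ee_pos: [0.5253, -0.0639, 0.1222]
eef_rot: [0.856, 0.516, -0.0, -0.0]
ft_force: [0.3, -0.3, 1.2]
width: 0.0002
grip_force: 0.5
t 3.5333 pos [ 0.5253 -0.0639  0.1222] local -0.004 -0.0918 ydir-caddyx deg -0.15 zaxis [-0.  0. -1.] F [ 0.33 -0.31  1.23] w 0.00018612747384773987 0.46493065463437233
units to 0 -0.094 0.122 [ 0.1  -0.15 -0.01]
```

```bash
python3 -m crank '{"steps":[[[0,0,-0.12],[0,0,0]],[[0,0,0],[0,0,0]],[[0,0,0],[0,0,0]]]}'; python3 -m crank '{"steps":[[[0,0,1],[0,0,0]],[[0,0,1],[0,0,0]],[[0,0,0.6],[0,0,0]],[[0.97,0.83,0],[0,0,0]],[[0.97,0.83,0],[0,0,0]],[[0.97,0.83,0],[0,0,0]],[[0.97,0.83,0],[0,0,0]],[[0.97,0.83,0],[0,0,0]],[[0,0,0],[0,0,0]],[[0,0,0],[0,0,0]]]}';python3 -c "
from loc import *
where(); to(.055,.054,.136)
c=cams.camera('side'); cv2.imwrite('pics/s2.png',cv2.resize(c['pixels'][130:290,170:340],None,fx=3.5,fy=3.5))"
```

```text
time: 3.78
ee_pos: [0.5254, -0.0638, 0.1216]
eef_rot: [0.856, 0.516, -0.0, 0.0]
ft_force: [-12.8, -0.7, 26.5]
width: 0.0002
grip_force: 13.3
time: 4.62
ee_pos: [0.6468, 0.0418, 0.1833]
eef_rot: [0.856, 0.518, -0.0, -0.001]
ft_force: [-0.4, -0.4, 0.0]
width: 0.0005
grip_force: 0.0
t 4.6167 pos [0.6468 0.0418 0.1833] local 0.0544 0.0583 ydir-caddyx deg 0.01 zaxis [-0.002  0.001 -1.   ] F [-0.43 -0.38  0.02] w 0.0004570283210594795 0.0
units to 0.055 0.054 0.136 [-0.06 -0.16 -1.89]
```

View pics/s2.png

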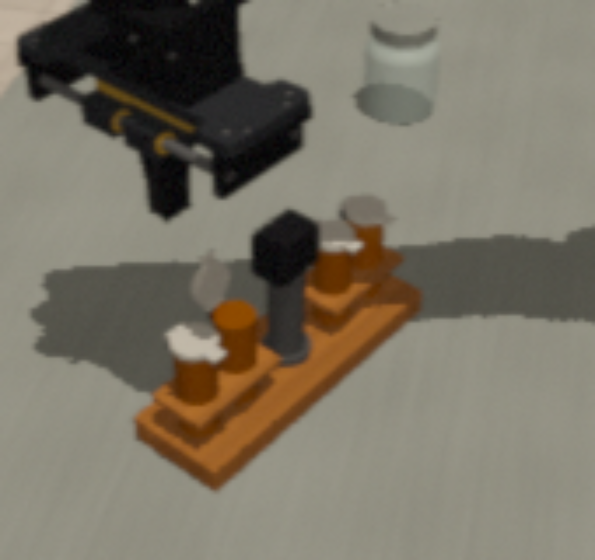

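Cap4 is now shut, seen at (365,210) in the crop. Cap2 still stands at (210,280), and the caddy has not moved.

```bash
python3 -m crank '{"steps":[[[-0.06,-0.16,-1],[0,0,0]],[[0,0,-0.9],[0,0,0]],[[0,0,0],[0,0,0]],[[-0.35,0.19,0],[0,0,0]],[[-0.35,0.19,0],[0,0,0]],[[-0.35,0.19,0],[0,0,0]],[[-0.35,0.19,0],[0,0,0]],[[-0.35,0.19,0],[0,0,0]],[[-0.35,0.19,0],[0,0,0]],[[0,0,0],[0,0,0]]]}'; python3 -m crank '{"steps":[[[0,0,-0.2],[0,0,0]],[[0,0,-0.2],[0,0,0]],[[0,0,-0.15],[0,0,0]],[[0,0,0],[0,0,0]],[[0,0,0],[0,0,0]]]}';python3 -c "
from loc import *
where(); to(0,.054,.122)"
```

```text
time: 5.5
ee_pos: [0.5907, 0.0663, 0.1378]
eef_rot: [0.856, 0.517, 0.0, -0.0]
ft_force: [0.5, 0.8, 0.4]
width: 0.0006
grip_force: 0.0
time: 5.92
ee_pos: [0.5924, 0.0643, 0.123]
eef_rot: [0.856, 0.516, -0.0, -0.0]
ft_force: [-0.3, -0.0, 0.8]
width: 0.0006
grip_force: 0.0
t 5.9167 pos [0.5924 0.0643 0.123 ] local -0.0041 0.0529 ydir-caddyx deg -0.15 zaxis [-0.001  0.    -1.   ] F [-0.31 -0.02  0.85] w 0.000563994332667635 0.0
units to 0 0.054 0.122 [ 0.17 -0.04 -0.04]
```

```bash
python3 -m crank '{"steps":[[[0,0,-0.14],[0,0,0]],[[0,0,0],[0,0,0]],[[0,0,0],[0,0,0]]]}'; python3 -m crank '{"steps":[[[0,0,1],[0,0,0]],[[0,0,1],[0,0,0]],[[0,0,1],[0,0,0]],[[0,0,1],[0,0,0]],[[0,0,1],[0,0,0]],[[0,0,0],[0,0,0]],[[0,0,0],[0,0,0]]]}' 75;python3 -c "
from loc import *
from meas import measure
where()
w=cams.camera('wrist'); s=cams.camera('side')
cv2.imwrite('pics/w3.png',np.hstack([w['pixels'][:,100:420],cv2.resize(s['pixels'][130:290,170:340],(408,384))]))
for c in (w,s,cams.camera('top')):
    (P,),(H,)=measure([c]) if c is not w else ((np.zeros((0,3)),),(np.zeros((0,3)),))
    if not len(P): continue
    k=(H[:,2]<60)&(P[:,2]>.112)&(P[:,2]<.15); d=P[k][:,:2]-C
    l=np.c_[d@ex,d@ey]; l2=l[(abs(l)<.04).all(1)]; print(len(l2),np.percentile(l2,[2,98],axis=0),np.percentile(P[k][:,2],98))
    k=(H[:,1]>120)&(P[:,2]>.015)&(P[:,2]<.035); print(cv2.minAreaRect(P[k][:,:2].astype(np.float32)*1000))
to(0,0,.18)
"
```

```text
time: 6.17
ee_pos: [0.5928, 0.0645, 0.1219]
eef_rot: [0.856, 0.516, 0.0, 0.0]
ft_force: [-7.1, -1.8, 17.3]
width: 0.0007
grip_force: 9.1
time: 6.75
ee_pos: [0.5931, 0.0646, 0.2462]
eef_rot: [0.856, 0.516, 0.001, 0.001]
ft_force: [-0.3, -0.1, -1.0]
width: 0.0391
grip_force: 0.0
t 6.75 pos [0.5931 0.0646 0.2462] local -0.0036 0.0535 ydir-caddyx deg -0.15 zaxis [ 0.003  0.    -1.   ] F [-0.27 -0.09 -1.02] w 0.03906066889038298 0.0
273 [[-0.01467354 -0.01717321]
 [ 0.01307479  0.02176627]] 0.14077090976812323
((571.9837036132812, 15.5972900390625), (242.92926025390625, 81.3724365234375), 62.44364929199219)Traceback (most recent call last):
  File "<string>", line 11, in <module>
    l=np.c_[d@ex,d@ey]; l2=l[(abs(l)<.04).all(1)]; print(len(l2),np.percentile(l2,[2,98],axis=0),np.percentile(P[k][:,2],98))
                                                                 ~~~~~~~~~~~~~^^^^^^^^^^^^^^^^^^
    return _quantile_unchecked(
        a, q, axis, out, overwrite_input, method, keepdims, weights)
    return _ureduce(a,
                    func=_quantile_ureduce_func,
    ...<5 lines>...
                    overwrite_input=overwrite_input,
                    method=method)
    r = func(a, **kwargs)
    result = _quantile(arr,
                       quantiles=q,
    ...<2 lines>...
                       out=out,
                       weights=wgt)
    slices_having_nans = np.isnan(arr[-1, ...])
                                  ~~~^^^^^^^^^
IndexError: index -1 is out of bounds for axis 0 with size 0
```

View pics/w3.png

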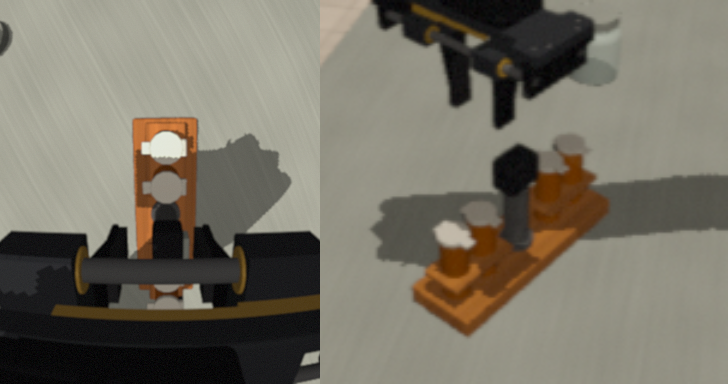

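All four caps are shut: the wrist half shows discs at (165,148) and (165,187), and the side half shows all four white discs. The caddy still reads (0.572, 0.0156). Next I go over the grip.

```bash
python3 -m crank '{"steps":[[[-0.4,-1,0],[0,0,0]],[[-0.39,-0.99,0],[0,0,0]],[[0,0,-1],[0,0,0]],[[0,0,-0.6],[0,0,0]],[[0,0,0],[0,0,0]],[[0,0,0],[0,0,0]]]}' 75; python3 -c "
from loc import *
where(); C[:]=[.572,.0156]; to(.0015,0,.123)
w=cams.camera('wrist'); cv2.imwrite('pics/w4.png',w['pixels'])"
```

```text
time: 7.4
ee_pos: [0.5719, 0.0148, 0.2039]
eef_rot: [0.856, 0.517, -0.001, -0.001]
ft_force: [0.3, 0.8, 0.7]
width: 0.0748
grip_force: 0.0
t 7.4 pos [0.5719 0.0148 0.2039] local 0.0007 -0.0004 ydir-caddyx deg -0.12 zaxis [-0.003  0.    -1.   ] F [0.31 0.83 0.72] w 0.07478155066804194 0.0
units to 0.0015 0 0.123 [ 0.06  0.   -3.24]
```

View pics/w4.png

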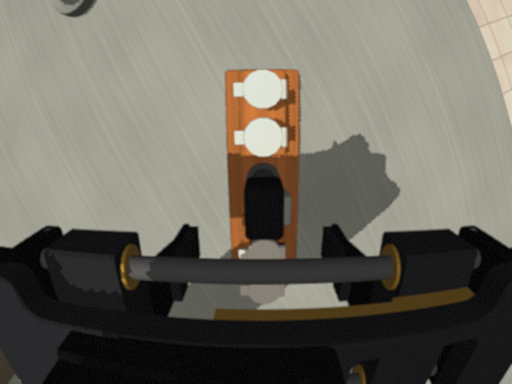

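The grip block, at (245 to 283, 178 to 240) with the button at (287,208), sits midway between the fingers at x≈190 and 335. I'll descend and squeeze.

```bash
python3 -m crank '{"steps":[[[0.06,0,-0.8],[0,0,0]],[[0,0,-0.8],[0,0,0]],[[0,0,-0.8],[0,0,0]],[[0,0,-0.8],[0,0,0]],[[0,0,0],[0,0,0]],[[0,0,0],[0,0,0]]]}' 75 && python3 -m crank '{"steps":[[[0,0,0],[0,0,0]],[[0,0,0],[0,0,0]],[[0,0,0],[0,0,0]],[[0,0,0],[0,0,0]],[[0,0,0],[0,0,0]],[[0,0,0],[0,0,0]],[[0,0,0],[0,0,0]],[[0,0,0],[0,0,0]],[[0,0,0],[0,0,0]],[[0,0,0],[0,0,0]]]}' 20 25
```

```text
time: 7.95
ee_pos: [0.5742, 0.0152, 0.1254]
eef_rot: [0.856, 0.517, -0.0, -0.0]
ft_force: [0.2, 0.6, 0.4]
width: 0.0751
grip_force: 0.0
time: 8.78
ee_pos: [0.5744, 0.0147, 0.1252]
eef_rot: [0.856, 0.516, 0.0, 0.0]
ft_force: [1.7, -1.0, 1.7]
width: 0.0299
grip_force: 25.0
```

```bash
python3 -m crank '{"steps":[[[0,0,0.2],[0,0,0]],[[0,0,0.3],[0,0,0]],[[0,0,0.3],[0,0,0]],[[0,0,0.3],[0,0,0]],[[0,0,0.3],[0,0,0]],[[0,0,0.3],[0,0,0]],[[0,0,0.3],[0,0,0]],[[0,0,0.3],[0,0,0]],[[0,0,0.3],[0,0,0]],[[0,0,0.2],[0,0,0]]]}' && python3 -m crank '{"steps":[[[0,0,0.15],[0,0,0]],[[0,0,0.1],[0,0,0]],[[0,0,0.08],[0,0,0]],[[0,0,0],[0,0,0]],[[0,0,0],[0,0,0]],[[0,0,0],[0,0,0]]]}'
python3 -c "
from loc import *
from meas import measure
where(); s=cams.camera('side'); cv2.imwrite('pics/s5.png',cv2.resize(s['pixels'][90:290,150:350],None,fx=2.8,fy=2.8))
(P,),(H,)=measure([s]);k=(H[:,1]>120)&(P[:,2]<.04)&(P[:,2]>.015);print(np.percentile(P[k][:,2],[50,80]))"
```

```text
time: 9.62
ee_pos: [0.5743, 0.0149, 0.1961]
eef_rot: [0.856, 0.517, 0.0, 0.0]
ft_force: [-1.1, -1.0, -3.0]
width: 0.03
grip_force: 24.9
time: 10.12
ee_pos: [0.5743, 0.0149, 0.2033]
eef_rot: [0.856, 0.517, 0.0, 0.0]
ft_force: [0.5, 0.3, -0.3]
width: 0.0296
grip_force: 24.9
t 10.1167 pos [0.5743 0.0149 0.2033] local 0.0028 0.0008 ydir-caddyx deg -0.13 zaxis [ 0.  0. -1.] F [ 0.51  0.28 -0.33] w 0.029584612086646127 24.94189863122301
[0.02314301 0.02435785]
```

View pics/s5.png

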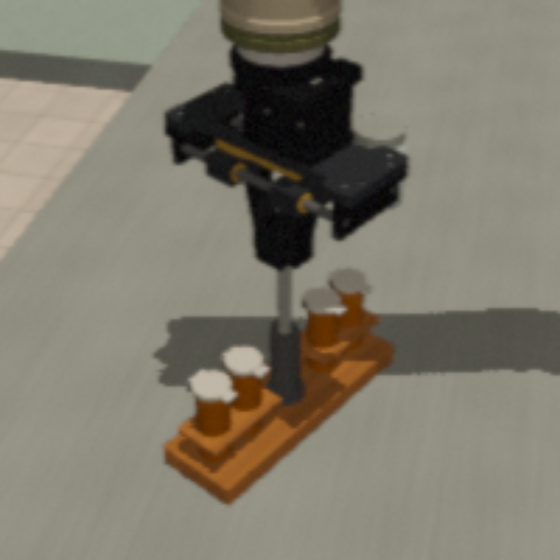

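The handle is out about 78 mm, with the base still on the counter (wood top at z 23 to 24 mm) and the caps shut. Lifting now.

```bash
python3 -m crank '{"steps":[[[0,0,0.05],[0,0,0]],[[0,0,0.05],[0,0,0]],[[0,0,0.05],[0,0,0]],[[0,0,0.1],[0,0,0]],[[0,0,0.15],[0,0,0]],[[0,0,0.2],[0,0,0]],[[0,0,0.2],[0,0,0]],[[0,0,0.2],[0,0,0]],[[0,0,0.2],[0,0,0]],[[0,0,0.2],[0,0,0]]]}' - 40 && python3 -m crank '{"steps":[[[0,0,0.2],[0,0,0]],[[0,0,0.2],[0,0,0]],[[0,0,0.2],[0,0,0]],[[0,0,0.15],[0,0,0]],[[0,0,0.1],[0,0,0]],[[0,0,0],[0,0,0]],[[0,0,0],[0,0,0]],[[0,0,0],[0,0,0]],[[0,0,0],[0,0,0]],[[0,0,0],[0,0,0]]]}'
python3 -m crank '{"steps":[[[0,0,0],[0,0,0]],[[0,0,0],[0,0,0]],[[0,0,0],[0,0,0]],[[0,0,0],[0,0,0]],[[0,0,0],[0,0,0]],[[0,0,0],[0,0,0]],[[0,0,0],[0,0,0]],[[0,0,0],[0,0,0]],[[0,0,0],[0,0,0]],[[0,0,0],[0,0,0]]]}'
python3 -c "
from loc import *
where(); s=cams.camera('side'); cv2.imwrite('pics/s6.png',cv2.resize(s['pixels'][90:290,150:350],None,fx=2.8,fy=2.8))
from meas import measure
(P,),(H,)=measure([s]);k=(H[:,1]>120)&(P[:,2]<.09);d=P[k][:,:2]-C;ly=d@ey;z=P[k][:,2]
for a,b in((-.125,-.115),(.115,.125)): print(np.percentile(z[(ly>a)&(ly<b)],[2,50,95]))"
```

```text
time: 11.0
ee_pos: [0.5742, 0.0148, 0.2389]
eef_rot: [0.856, 0.516, 0.0, 0.0]
ft_force: [0.0, -0.6, -6.4]
width: 0.0297
grip_force: 39.9
time: 11.83
ee_pos: [0.5741, 0.0147, 0.2592]
eef_rot: [0.856, 0.516, -0.0, -0.0]
ft_force: [0.1, 0.7, -6.2]
width: 0.0297
grip_force: 39.9
time: 12.67
ee_pos: [0.5742, 0.0148, 0.2595]
eef_rot: [0.856, 0.517, 0.0, 0.0]
ft_force: [0.1, 0.5, -5.7]
width: 0.0293
grip_force: 39.9
t 12.6667 pos [0.5742 0.0148 0.2595] local 0.0027 0.0006 ydir-caddyx deg -0.13 zaxis [ 0. -0. -1.] F [ 0.06  0.53 -5.71] w 0.02931746152067739 39.93291757476982
[0.07661523 0.07736711 0.07914282]
[0.05589918 0.07041734 0.07854514]
```

View pics/s6.png

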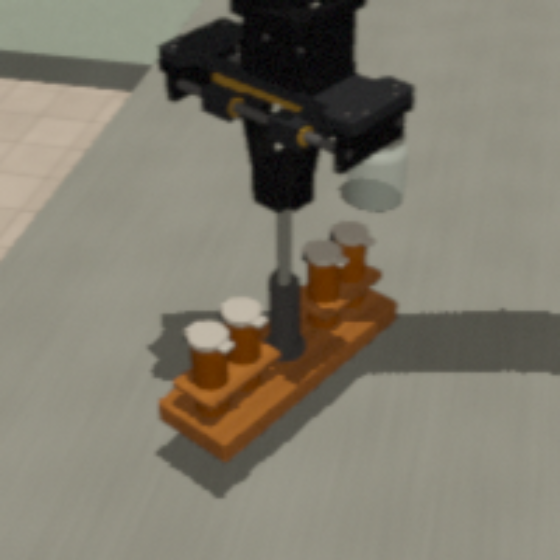

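The caddy hangs level, with its underside about 54 mm up. The handle is fully out, all caps are shut, and the full weight shows on the wrist.

```bash
python3 -c "
from bench import ticket
print(ticket.close_job())"
```

```text
the job is handed in; nothing more can be done
None
```

The job is handed in: all four caps are shut, the handle is drawn out to the second stop, and the caddy is held level about 54 mm above the counter; the hand-in returned no verdict.

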